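# Bring up the lamp tester to the third click

## Robot

A 6-joint arm with a two-finger parallel gripper is mounted at the origin on a cart in front of the work surface, level with it; the furniture and walls round the work are solid. World frame = base frame: x ahead of the robot, y to its left, z up, the work surface at z = 0. Lengths are in mm, angles in degrees, forces in N, time in s.
With the tool pointing down it reaches from about 350 to 850 mm from the base axis. Payload 8.1 kg.
Tool frame: the origin (TCP) lies at the very end of the fingers, on their centre line; the grasp point (between the pads) lies 19 mm behind it; z points along the fingers, y is the line along which they close (so a half turn about z gives the same grasp; the last joint's range is limited). The gripper opens to 85 mm and grips with 20 to 120 N. Pads are 22 mm wide; open, the fingers measure 114 mm over their backs; the gripper's body (76 mm by 85 mm) begins 54 mm behind the grasp point. The pads swing forward as they close: fully open they stand 13 mm farther back than shut.
Start: joints at [65.352, 7.471, 85.268, -0, 87.261, -4.893], TCP at [202.784, 564.698, 202.092] pointing down, gripper open.
Joint ranges: [-169.43, 169.43], [-51.17, 129.36], [1.28, 143.12], [-76.62, 256.62], [0, 156.53], [-152.29, 152.29]. Speed limits (degrees/s): [136.94, 136.94, 159.86, 180, 180, 180].

## Interface

Orientations are given as [roll, pitch, yaw] about the fixed x, y, z axes, in that order (R = Rz(yaw) Ry(pitch) Rx(roll)).
In Python, from bench import * gives the robot as it stands.
- The arm moves only by the tool play_rows, never from a script. Its argument "increments" is a list of rows, each a list of 3 entries, a list of its own where there are three numbers: the gripper's target within -1 to 1 (fully open at 1, half-way at 0, shut at -1), then the shift along the tool's x, y, z in mm, then the turn about the tool's z in rad. A call has 1 to 12 rows; each row shifts and turns the commanded pose from where the row before left it, along the tool's axes as they then stand; what a row does not reach is not made up. A row lasts 1/12 s, in which the tool goes at most 41.7 mm and 7.16 degrees, less where a joint would pass 70% of its speed; a pose out of reach is approached as far as the arm can. A call is refused whole if a number of a shift passes 41.7 or a number of a turn 0.125, either way. A call with a gripper value outside its range is refused whole. The fingers move at their own pace and stop on an object; "force" is the grip in N (left out, the last holds). Time passes only in rows, so rows that do not move let the fingers close. It gives the time, the measured TCP pose, the force, the opening and the grip force at its end, in the units of the state.
- sense(): the state, without advancing time (a new reading comes with each control period).
- snapshot(name): name is "side" or "top"; returns a dict with "color" (400x640x3 uint8, red, green, blue), "intrinsics" (3x3 intrinsics, pixels), "world_from_camera" (4x4, takes a point from camera to world coordinates). Camera axes: x right, y down, z forward; pixel columns grow to the right and rows downward; lengths in mm; the calibration is good to about 2 mm. A picture is of the moment at which its call begins. There is no depth.
- hand_in(): hands the job in; it is judged then, once.
Trained networks look in a picture, given as the dict that the camera call returned (one of the last four; its "shot" number tells which), for a name from the list of things; names that differ only in an ending like _2 or _b are one class to them, and where a whole thing is asked for, a point or a joint stands for the part that bears it (a point fixed in the world has none). Each returns a list of dicts, best first, with "p" (0 to 1); they miss things now and then, are a little off and sometimes report something else, mostly with a low value. They report only what shows in the picture. A call takes as long as a camera call.
- find_in(query, picture): "xyz" ([x, y, z] in mm, in the coordinates of the camera as it stood for that picture, good to about 4 mm: the middle of the surface that is visible of it).
- regions_of(query, picture): "mask" (400x640 bool, what is visible of it).
- pinpoint(query, picture): "xyz" ([x, y, z] in mm, in the coordinates of the camera as it stood for that picture, good to about 4 mm: a listed point, or the origin of a listed thing).
The state is a dict: "time": time; "joint_pos": joint angles; "qd": joint speeds; "joint_efforts": joint torques, N m; "tool_pos": TCP position; "tcp_rot": TCP orientation; "ft_force": force on the tool from outside, world axes, zero at the start; "wrist_torque": the same for the moment, N m; "finger_gap": finger opening in mm; "grip_force": force on a finger pad.
Only numpy, scipy, OpenCV 4.12 (cv2) and the standard library are available. Lean on these libraries where they do the work, as an engineer would, in place of code of your own. Each camera call takes 0.05 s, during which the arm holds its last target. There are 200 camera calls.

## Task

The lamp tester has to come up gently from zero: push its step lever all the way back to the near (zero) stop, press the green start button right down and let it come up, then push the lever away from the near edge one click at a time, letting it rest about half a second in each click, and leave it in the third click. Never push it past the third click, that burns the lamps out. Work with the fingertips only: pinch and lift nothing, do not touch the lamps, force the lever or shift the tester, and leave the things around it alone.

Things in the scene. Friction and masses are not known exactly. Their poses are not given: they have to be found in the camera images.
- tester: Lamp tester: blue case, grey panel on top, 190 (x) x 240 (y) x 75 mm high, 6 kg, stands loose. Origin under its centre; x points from its near (front) edge to the lamps along its far edge, y to the left seen from the front. Lever slot along x at y = +58 mm, six marks, green field beside marks 1 to 3, red beside 4 and 5. Start button at x = -45, y = -60 mm.
- socket_strip: Row of six upright mini lamps (white and green, 9 mm thick) in grey sockets on a black strip 26 x 212 mm, fixed along the far edge of the panel. Origin on the panel at x = +73, y = 0 mm of the tester; axes as the tester's; the lamps end 55 mm above the panel. Not to be touched.
- step_lever (a joint): Lever position, m: 0 at the near (zero) stop, growing along the tester's x. Clicks 9 mm apart: 0, 0.009, 0.018, 0.027 (third click), 0.036, 0.045 (far stop). A sprung ball holds it in each: leaving one takes about 5 to 7 N; past halfway the lever jumps ahead by itself into the next and the push vanishes. Starts in click 1, 2 or 3, rarely balanced between two.
- lever_cap: Black cap of the lever, 16 mm (tester x) x 30 mm (tester y) x 22 mm high, upright faces, on a thin steel stem. Origin at the centre of its underside, 18 mm above the panel; axes as the tester's. At zero it is at x = -52, y = +58, z = 93 mm of the tester.
- start_button (a joint): Travel of the green start button, m: 0 up, 0.006 right down; pressed straight down, springs back; about 5 N at the bottom.
- start_button_top (a point): Centre of the top face of the green start button (26 mm across, in a steel collar), when up.
- lamp_carton_red: Loose red carton, 42 x 62 x 30 mm, origin under its centre. Leave alone.
- lamp_carton_green: Loose green carton, 55 x 55 x 22 mm, origin under its centre. Leave alone.
- screwdriver_red: Loose red screwdriver, 26 x 206 x 25 mm, lying along its y, origin under its centre. Leave alone.
- drink_can: Loose drink can standing, 66 mm across, 115 mm high, origin under its centre. Leave alone.

How it is judged:
By the outcome, as a careful person would: the job done as asked, in the order asked, and still so for the second after the job is handed in, with the robot touching nothing.
It also fails if it takes over 70 s, if anything falls off the work surface, if the arm or the gripper's body presses on something with over 40 N, if the wrist force passes 120 N, or if a joint passes its speed limit or range.

## Working session

There is one attempt and no reset: what is moved stays moved. The work goes in short steps, Python scripts to look and compute and a tool call to move; the robot and the scene stay as the last step left them, time stands still between calls to the robot, and variables do not carry over. Pictures are saved under pics/ and viewed, at most 10 in all, crops included, and the job is handed in when it is done.

Besides the shell and the picture viewer there is one more tool, called after "Request:" in YAML: its name, and indented under it one key for each argument. play_rows: Moves the arm, as the interface text tells. Its arguments: {"type":"object","properties":{"increments":{"type":"array","items":{"type":"array"}},"force":{"type":"number"}},"required":["increments"]}

```bash
mkdir -p pics; cat > h.py <<'E'
from bench import *
import numpy as np, cv2
def W(p,x): 
    M=np.array(p["world_from_camera"]); return (M@np.append(x,1))[:3]
def px(p,x):
    M=np.linalg.inv(np.array(p["world_from_camera"])); c=(M@np.append(x,1))[:3]; k=np.array(p["intrinsics"])@c; return k[:2]/k[2]
def save(p,n,crop=None,s=1):
    im=np.array(p["color"])[:,:,::-1]
    if crop: a,b,c,d=crop; im=im[b:d,a:c]
    cv2.imwrite("pics/"+n,cv2.resize(im,None,fx=s,fy=s,interpolation=cv2.INTER_CUBIC))
E
python3 - <<'E'
from h import *
s=sense(); print(s["time"],s["tool_pos"],s["tcp_rot"],s["ft_force"],s["finger_gap"])
for n in ("top","side"):
    p=snapshot(n); save(p,n+"1.png"); print(n,np.round(p["world_from_camera"],2).tolist())
    for q in ["tester","socket_strip","lever_cap","start_button_top","lamp_carton_red","lamp_carton_green","screwdriver_red","drink_can"]:
        r=pinpoint(q,p)
        print(q,[(np.round(W(p,d["xyz"])).tolist(),round(d["p"],2)) for d in r[:2]])
E
```

```text
0.0 [202.51063707 564.1488085  201.06401901] [-1.79896265e+02 -7.73208734e-03  1.60246668e+02] [-0.7498935  -0.04216995  1.01332383] 85.46749404845626
top [[0.07, -0.98, 0.21, 437.92], [-1.0, -0.07, 0.01, 170.22], [0.0, -0.21, -0.98, 1145.94], [0.0, 0.0, 0.0, 1.0]]
tester [([557.0, 55.0, 5.0], 0.71)]
socket_strip [([630.0, 47.0, 73.0], 0.69)]
lever_cap [([528.0, 113.0, 95.0], 0.65)]
start_button_top [([559.0, 53.0, 0.0], 0.67), ([510.0, 1.0, 97.0], 0.42)]
lamp_carton_red [([538.0, 224.0, 3.0], 0.56)]
lamp_carton_green [([516.0, -106.0, -1.0], 0.77)]
screwdriver_red [([602.0, 476.0, -4.0], 0.88)]
drink_can [([769.0, 44.0, -0.0], 0.65)]
side [[0.35, 0.44, -0.83, 1657.93], [0.94, -0.15, 0.31, -194.82], [0.01, -0.89, -0.47, 647.06], [0.0, 0.0, 0.0, 1.0]]
tester [([564.0, 56.0, -2.0], 0.59)]
socket_strip [([638.0, 55.0, 78.0], 0.59)]
lever_cap [([530.0, 117.0, 90.0], 0.58), ([600.0, 480.0, 4.0], 0.27)]
start_button_top [([510.0, 2.0, 96.0], 0.63)]
lamp_carton_red [([544.0, 224.0, 0.0], 0.71)]
lamp_carton_green [([519.0, -105.0, -2.0], 0.69)]
screwdriver_red [([600.0, 480.0, 3.0], 0.48)]
drink_can [([772.0, 49.0, 9.0], 0.66)]
```

View pics/top1.png

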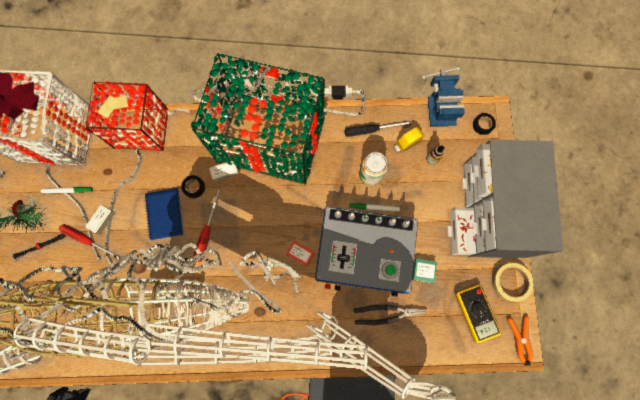

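View pics/side1.png

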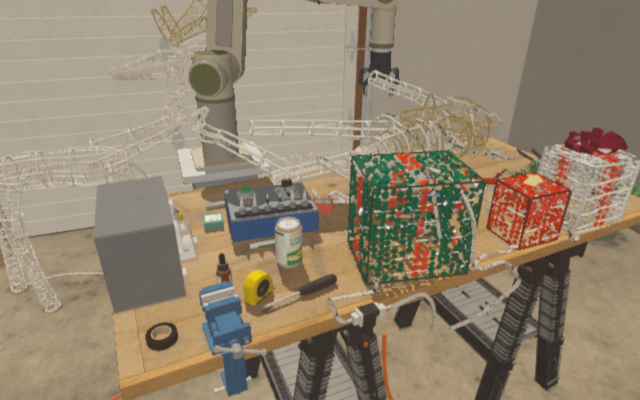

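The top view shows the tester at about (368,250), with the lever cap at about (343,257), the button at about (391,269) and the lamps along row 215. The side view agrees. Next I'll refine the pose and check it with an overlay.

```bash
python3 - <<'E'
from h import *
from scipy.optimize import minimize
p=snapshot("top"); im=np.array(p["color"])
def ctr(q):
    m=regions_of(q,p)[0]; ys,xs=np.nonzero(m["mask"]); return [xs.mean(),ys.mean()],len(xs),m["p"]
for q in ["lever_cap","start_button_top","socket_strip","tester"]:print(q,ctr(q))
hsv=cv2.cvtColor(im,cv2.COLOR_RGB2HSV)
g=((hsv[...,0]>45)&(hsv[...,0]<90)&(hsv[...,1]>120)); g[:,:380]=0;g[:,405:]=0;g[:258]=0;g[282:]=0
ys,xs=np.nonzero(g);b=np.array([xs.mean(),ys.mean()]);print("green",b,len(xs))
def T(x,y,yaw,l):
    c,s=np.cos(yaw),np.sin(yaw);return np.array([x+c*l[0]-s*l[1],y+s*l[0]+c*l[1],l[2]])
x,y,yaw=560,54,np.radians(-5)
big=cv2.resize(im[190:310,290:450,::-1],None,fx=5,fy=5,interpolation=cv2.INTER_CUBIC)
f=lambda l:tuple(int(v) for v in ((px(p,T(x,y,yaw,l))-[290,190]+.5)*5))
for z in (75,):
    P=[f((a,b,z)) for a,b in((-95,-120),(95,-120),(95,120),(-95,120))]
    cv2.polylines(big,[np.array(P)],True,(0,255,255),1)
for q in (0,.009,.018,.027):
    cv2.circle(big,f((-52+q*1000,58,115)),2,(255,0,255),-1)
cv2.circle(big,f((-45,-60,97)),3,(255,0,255),-1)
cv2.imwrite("pics/ov.png",big)
E
```

```text
lever_cap ([np.float64(343.5), np.float64(257.6707317073171)], 82, 0.65)Traceback (most recent call last):
  File "<stdin>", line 6, in <module>
  File "<stdin>", line 5, in ctr
IndexError: list index out of range
```

```bash
cat > ov.py <<'E'
from h import *
import sys
def T(x,y,yaw,l):
    c,s=np.cos(yaw),np.sin(yaw);return np.array([x+c*l[0]-s*l[1],y+s*l[0]+c*l[1],l[2]])
def over(name,x,y,deg):
    yaw=np.radians(deg); p=snapshot("top"); im=np.array(p["color"])
    big=cv2.resize(im[190:310,290:450,::-1],None,fx=5,fy=5,interpolation=cv2.INTER_CUBIC)
    f=lambda l:tuple(int(v) for v in ((px(p,T(x,y,yaw,l))-[290,190]+.5)*5))
    P=[f((a,b,75)) for a,b in((-95,-120),(95,-120),(95,120),(-95,120))]
    cv2.polylines(big,[np.array(P)],True,(0,255,255),1)
    for q in (0,9,18,27): cv2.circle(big,f((-52+q,58,115)),2,(255,0,255),-1)
    cv2.circle(big,f((-45,-60,97)),3,(255,0,255),-1)
    cv2.imwrite("pics/"+name,big)
over(sys.argv[1],*map(float,sys.argv[2:]))
E
python3 ov.py ov.png 560 54 -5
```

```text
(no output)
```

View pics/ov.png

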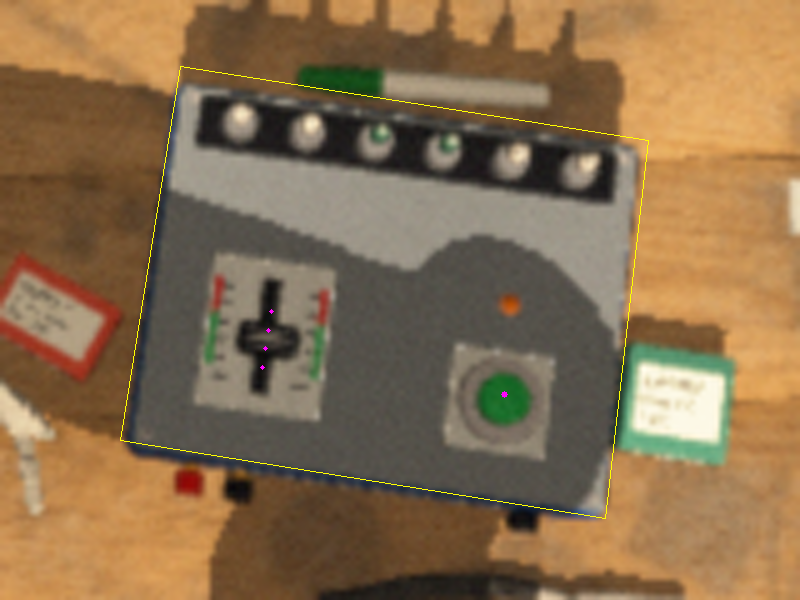

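The overlay puts the tester at about (557.5, 55), yaw about -4.1°. The cap is at crop pixel (268,341), which is click 2, and the button is at (503,398). I'll raise the arm, turn it and travel with the fingers shut.

Request:
play_rows:
  increments:
    - [-1, [0, 0, -33], -0.091]
    - [-1, [0, 0, -33], -0.091]
    - [-1, [0, 0, -33], -0.091]
    - [-1, [-24, -26.5, 0], 0]
    - [-1, [-24, -26.5, 0], 0]
    - [-1, [-24, -26.5, 0], 0]
    - [-1, [-24, -26.5, 0], 0]
    - [-1, [-24, -26.5, 0], 0]
    - [-1, [-24, -26.5, 0], 0]
    - [-1, [-24, -26.5, 0], 0]
    - [-1, [-24, -26.5, 0], 0]
    - [-1, [-24, -26.5, 0], 0]
  force: 20

```text
time: 2.1
tool_pos: [401.9, 309.8, 301.3]
tcp_rot: [180.0, 0.0, 175.9]
ft_force: [0.7, 0.9, -0.0]
finger_gap: 0.2
grip_force: 0.0
```

Request:
play_rows:
  increments:
    - [-1, [-24, -26.5, 0], 0]
    - [-1, [-24, -26.5, 0], 0]
    - [-1, [-24, -26.5, 0], 0]
    - [-1, [-24, -26.5, 0], 0]
    - [-1, [-24, -26.5, 0], 0]
    - [-1, [-24, -26.5, 0], 0]
    - [-1, [-24, -26.5, 0], 0]
    - [-1, [0, 0, 0], 0]
    - [-1, [0, 0, 0], 0]

```text
time: 2.85
tool_pos: [556.0, 112.5, 300.5]
tcp_rot: [-180.0, -0.1, 175.7]
ft_force: [0.2, 0.1, 0.1]
finger_gap: 0.2
grip_force: 0.0
```

Request:
play_rows:
  increments:
    - [-1, [0, 0, 40], 0]
    - [-1, [0, 0, 40], 0]
    - [-1, [0, 0, 40], 0]
    - [-1, [0, 0, 40], 0]
    - [-1, [0, 0, 10], 0]
    - [-1, [0, 0, 0], 0]
    - [-1, [0, 0, 0], 0]

```text
time: 3.43
tool_pos: [555.6, 115.0, 132.6]
tcp_rot: [180.0, 0.0, 175.9]
ft_force: [0.7, -0.1, 1.2]
finger_gap: -0.2
grip_force: 0.0
```

```bash
python3 - <<'E'
from h import *
s=sense();print(s["tool_pos"],s["ft_force"])
p=snapshot("side");q=snapshot("top")
a=cv2.resize(np.array(p["color"])[150:250,200:340],None,fx=4,fy=4,interpolation=cv2.INTER_CUBIC)
b=cv2.resize(np.array(q["color"])[190:310,290:450],(533,400),interpolation=cv2.INTER_CUBIC)
c=np.hstack([a,b[:,:240*1]]) ; cv2.imwrite("pics/s2.png",c[:,:,::-1])
E
```

```text
[555.56164353 114.99824758 132.57160775] [ 0.68154987 -0.12054315  1.21026691]
```

View pics/s2.png

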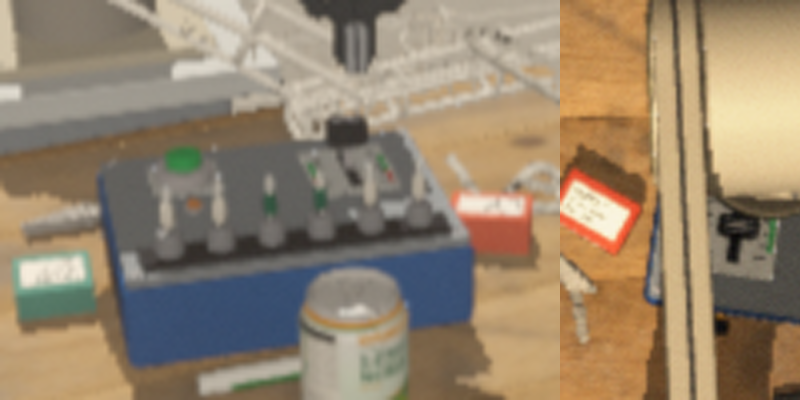

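The side view shows the fingertip at (355,65) above and just beyond the lever cap at (347,130), well clear of the lamps. I'll descend and push the lever back.

Request:
play_rows:
  increments:
    - [-1, [0, 0, 16], 0]
    - [-1, [0, 0, 16], 0]
    - [-1, [0, 0, 0], 0]
    - [-1, [0, 0, 0], 0]

```text
time: 3.87
tool_pos: [556.2, 114.4, 100.9]
tcp_rot: [180.0, 0.1, 175.9]
ft_force: [-0.6, -0.4, 0.3]
finger_gap: -0.2
grip_force: 0.0
```

Request:
play_rows:
  increments:
    - [-1, [2, 0, 0], 0]
    - [-1, [2, 0, 0], 0]
    - [-1, [2, 0, 0], 0]
    - [-1, [1, 0, 0], 0]
    - [-1, [0, 0, 0], 0]

```text
time: 4.28
tool_pos: [548.4, 114.8, 99.6]
tcp_rot: [180.0, 0.0, 175.9]
ft_force: [-0.1, 0.9, -0.6]
finger_gap: 0.4
grip_force: 0.0
```

Request:
play_rows:
  increments:
    - [-1, [1, 0, 0], 0]
    - [-1, [1, 0, 0], 0]
    - [-1, [0, 0, 0], 0]

```text
time: 4.53
tool_pos: [546.2, 114.9, 99.0]
tcp_rot: [-180.0, -0.0, 175.9]
ft_force: [-0.2, -0.0, 0.6]
finger_gap: 0.5
grip_force: 0.0
```

Request:
play_rows:
  increments:
    - [-1, [1, 0, 0], 0]
    - [-1, [1, 0, 0], 0]
    - [-1, [0, 0, 0], 0]

```text
time: 4.78
tool_pos: [544.2, 115.0, 99.0]
tcp_rot: [-180.0, -0.0, 175.9]
ft_force: [-0.0, -0.1, 0.6]
finger_gap: -0.2
grip_force: 0.0
```

Request:
play_rows:
  increments:
    - [-1, [1, 0, 0], 0]
    - [-1, [1, 0, 0], 0]
    - [-1, [0, 0, 0], 0]

```text
time: 5.03
tool_pos: [542.2, 115.2, 99.1]
tcp_rot: [180.0, -0.0, 175.9]
ft_force: [-0.4, 0.7, 0.2]
finger_gap: -0.3
grip_force: 0.0
```

Request:
play_rows:
  increments:
    - [-1, [1, 0, 0], 0]
    - [-1, [1, 0, 0], 0]
    - [-1, [0, 0, 0], 0]

```text
time: 5.28
tool_pos: [540.2, 115.3, 99.0]
tcp_rot: [-180.0, -0.0, 175.9]
ft_force: [0.7, 0.3, 0.5]
finger_gap: 0.1
grip_force: 0.0
```

Request:
play_rows:
  increments:
    - [-1, [1, 0, 0], 0]
    - [-1, [1, 0, 0], 0]
    - [-1, [0, 0, 0], 0]

```text
time: 5.53
tool_pos: [538.3, 115.5, 99.1]
tcp_rot: [-180.0, -0.0, 175.9]
ft_force: [0.4, -0.6, 0.4]
finger_gap: -0.1
grip_force: 0.0
```

Request:
play_rows:
  increments:
    - [-1, [1, 0, 0], 0]
    - [-1, [1, 0, 0], 0]
    - [-1, [0, 0, 0], 0]

```text
time: 5.78
tool_pos: [536.3, 115.6, 99.1]
tcp_rot: [-180.0, -0.0, 175.9]
ft_force: [0.0, -0.5, -0.3]
finger_gap: 0.1
grip_force: 0.0
```

```bash
python3 - <<'E'
from h import *
p=snapshot("side");q=snapshot("top")
for n,s in(("side",p),("top",q)):
    r=pinpoint("lever_cap",s);print(n,[(np.round(W(s,d["xyz"]),1).tolist(),round(d["p"],2)) for d in r[:2]])
a=cv2.resize(np.array(p["color"])[155:215,250:330],None,fx=7,fy=7,interpolation=cv2.INTER_CUBIC)
b=cv2.resize(np.array(q["color"])[225:285,320:354],(238,420),interpolation=cv2.INTER_CUBIC)
cv2.imwrite("pics/s3.png",np.hstack([a,b])[:,:,::-1])
E
```

```text
side [([527.8, 116.6, 91.2], 0.62)]
top []
```

View pics/s3.png

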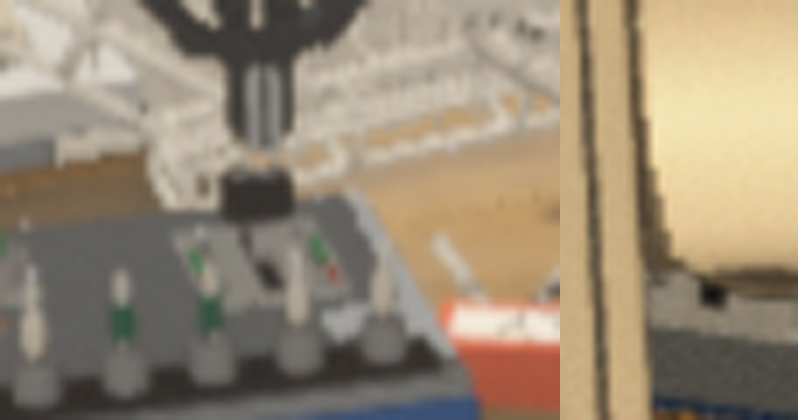

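The side crop shows the fingertip ending at row 143, above the cap top at row 172, so the fingers have passed above the cap. I'll check the projection.

```bash
python3 - <<'E'
from h import *
p=snapshot("side");s=sense()
f=lambda x:((px(p,x)-[250,155])*7).round()
print(s["tool_pos"],f(s["tool_pos"]),f([527.7,115.3,115]),f([527.7,115.3,93]))
for z in (110,120,130):print(z,f([536,115.6,z]))
E
```

```text
[536.48854847 115.58057632  99.14589218] [254. 211.] [247. 168.] [248. 215.]
110 [253. 186.]
120 [253. 164.]
130 [252. 142.]
```

```bash
python3 - <<'E'
from h import *
p=snapshot("side")
f=lambda x:((px(p,x)-[200,150])*4).round()
print(f([555.6,115,132.6]),f([555.6,115,160]))
print([ (np.round(W(p,d["xyz"]),1),d["p"]) for d in find_in("lever_cap",p)])
E
```

```text
[351. 109.] [350.  73.]
[(array([535.6, 114.4, 109.6]), 0.38)]
```

The pictures put the real fingertip about 27 mm above the reported TCP in both views, and no force has registered either. I'll trust the image: back off past the cap, go lower and watch the force.

Request:
play_rows:
  increments:
    - [-1, [-10, 0, 0], 0]
    - [-1, [-10, 0, 0], 0]
    - [-1, [-2, 0, 0], 0]
    - [-1, [0, 0, 0], 0]
    - [-1, [0, 0, 6], 0]
    - [-1, [0, 0, 6], 0]
    - [-1, [0, 0, 0], 0]

```text
time: 6.72
tool_pos: [556.7, 113.9, 85.0]
tcp_rot: [-180.0, -0.2, 175.9]
ft_force: [-1.2, -0.3, -1.3]
finger_gap: -0.2
grip_force: 0.0
```

Request:
play_rows:
  increments:
    - [-1, [0, 0, 4], 0]
    - [-1, [0, 0, 4], 0]
    - [-1, [0, 0, 4], 0]
    - [-1, [0, 0, 0], 0]

```text
time: 7.05
tool_pos: [557.6, 113.9, 73.9]
tcp_rot: [-180.0, -0.1, 175.9]
ft_force: [0.3, -0.4, 0.1]
finger_gap: -0.1
grip_force: 0.0
```

```bash
python3 - <<'E'
from h import *
p=snapshot("side");s=sense();print(s["tool_pos"],s["ft_force"])
f=lambda x:((px(p,x)-[250,155])*7).round()
print(f(s["tool_pos"]),f(s["tool_pos"]+np.array([0,0,27])))
save(p,"s4.png",(250,155,330,215),7)
E
```

```text
[557.8309622  113.97727412  74.37973591] [-0.51141956 -0.53851056  0.52059513]
[267. 286.] [265. 227.]
```

View pics/s4.png

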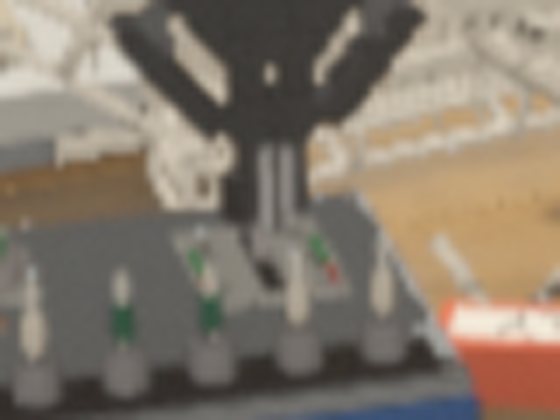

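The fingertip now ends at row 225, about z = 101 and in front of the cap, so the 27 mm offset is confirmed. Now I push toward the near stop.

Request:
play_rows:
  increments:
    - [-1, [2, 0, 0], 0]
    - [-1, [2, 0, 0], 0]
    - [-1, [2, 0, 0], 0]
    - [-1, [2, 0, 0], 0]
    - [-1, [0, 0, 0], 0]

```text
time: 7.52
tool_pos: [550.1, 114.7, 75.3]
tcp_rot: [180.0, 0.0, 175.9]
ft_force: [0.5, -0.3, 0.1]
finger_gap: -0.3
grip_force: 0.0
```

Request:
play_rows:
  increments:
    - [-1, [1, 0, 0], 0]
    - [-1, [1, 0, 0], 0]
    - [-1, [0, 0, 0], 0]

```text
time: 7.77
tool_pos: [548.6, 114.8, 75.3]
tcp_rot: [180.0, 0.0, 175.9]
ft_force: [0.7, 0.3, 0.4]
finger_gap: -0.0
grip_force: 0.5
```

Request:
play_rows:
  increments:
    - [-1, [1, 0, 0], 0]
    - [-1, [1, 0, 0], 0]
    - [-1, [0, 0, 0], 0]

```text
time: 8.02
tool_pos: [547.4, 114.8, 75.4]
tcp_rot: [180.0, 0.1, 175.9]
ft_force: [5.1, -0.4, -3.2]
finger_gap: 0.1
grip_force: 2.7
```

Request:
play_rows:
  increments:
    - [-1, [1, 0, 0], 0]
    - [-1, [1, 0, 0], 0]
    - [-1, [0, 0, 0], 0]

```text
time: 8.27
tool_pos: [545.9, 114.9, 75.4]
tcp_rot: [180.0, 0.2, 175.9]
ft_force: [7.7, -0.4, -4.3]
finger_gap: -0.3
grip_force: 3.8
```

Request:
play_rows:
  increments:
    - [-1, [1, 0, 0], 0]
    - [-1, [1, 0, 0], 0]
    - [-1, [0, 0, 0], 0]

```text
time: 8.52
tool_pos: [541.9, 115.2, 74.9]
tcp_rot: [-180.0, -0.1, 175.9]
ft_force: [-0.5, -1.1, -0.9]
finger_gap: -0.1
grip_force: 0.0
```

Request:
play_rows:
  increments:
    - [-1, [1, 0, 0], 0]
    - [-1, [1, 0, 0], 0]
    - [-1, [0, 0, 0], 0]

```text
time: 8.77
tool_pos: [540.0, 115.4, 75.0]
tcp_rot: [-180.0, -0.0, 175.9]
ft_force: [-0.3, -0.6, -0.2]
finger_gap: 0.2
grip_force: 0.0
```

Request:
play_rows:
  increments:
    - [-1, [1, 0, 0], 0]
    - [-1, [1, 0, 0], 0]
    - [-1, [0, 0, 0], 0]

```text
time: 9.02
tool_pos: [538.8, 115.4, 75.1]
tcp_rot: [180.0, 0.1, 175.9]
ft_force: [5.0, -0.7, -2.9]
finger_gap: -0.2
grip_force: 2.0
```

Request:
play_rows:
  increments:
    - [-1, [1, 0, 0], 0]
    - [-1, [1, 0, 0], 0]
    - [-1, [0, 0, 0], 0]

```text
time: 9.27
tool_pos: [537.5, 115.5, 75.3]
tcp_rot: [180.0, 0.1, 175.9]
ft_force: [7.0, -0.2, -4.6]
finger_gap: 0.0
grip_force: 3.6
```

Request:
play_rows:
  increments:
    - [-1, [1, 0, 0], 0]
    - [-1, [1, 0, 0], 0]
    - [-1, [0, 0, 0], 0]

```text
time: 9.52
tool_pos: [534.3, 115.7, 75.1]
tcp_rot: [180.0, -0.0, 175.9]
ft_force: [-0.1, -1.2, -0.5]
finger_gap: 0.0
grip_force: 0.0
```

Request:
play_rows:
  increments:
    - [-1, [1, 0, 0], 0]
    - [-1, [1, 0, 0], 0]
    - [-1, [0, 0, 0], 0]

```text
time: 9.77
tool_pos: [531.9, 115.9, 75.0]
tcp_rot: [-180.0, -0.0, 175.9]
ft_force: [-0.1, 0.7, 0.1]
finger_gap: -0.3
grip_force: 0.0
```

Request:
play_rows:
  increments:
    - [-1, [1, 0, 0], 0]
    - [-1, [0.5, 0, 0], 0]
    - [-1, [0, 0, 0], 0]

```text
time: 10.02
tool_pos: [530.9, 116.0, 75.1]
tcp_rot: [-180.0, 0.0, 175.9]
ft_force: [0.5, -0.1, 0.0]
finger_gap: -0.2
grip_force: 0.0
```

Request:
play_rows:
  increments:
    - [-1, [0.5, 0, 0], 0]
    - [-1, [0, 0, 0], 0]
    - [-1, [0, 0, 0], 0]

```text
time: 10.27
tool_pos: [530.6, 116.0, 75.2]
tcp_rot: [180.0, 0.0, 175.9]
ft_force: [1.2, -0.5, -0.9]
finger_gap: -0.2
grip_force: 0.7
```

Request:
play_rows:
  increments:
    - [-1, [0.5, 0, 0], 0]
    - [-1, [0, 0, 0], 0]
    - [-1, [0, 0, 0], 0]

```text
time: 10.52
tool_pos: [530.3, 116.1, 75.2]
tcp_rot: [180.0, 0.0, 175.9]
ft_force: [3.1, -0.2, -2.0]
finger_gap: 0.2
grip_force: 1.5
```

Request:
play_rows:
  increments:
    - [-1, [0.5, 0, 0], 0]
    - [-1, [0, 0, 0], 0]
    - [-1, [0, 0, 0], 0]

```text
time: 10.77
tool_pos: [529.8, 116.1, 75.3]
tcp_rot: [180.0, 0.0, 175.9]
ft_force: [4.9, -0.1, -2.0]
finger_gap: 0.1
grip_force: 2.4
```

Request:
play_rows:
  increments:
    - [-1, [0.5, 0, 0], 0]
    - [-1, [0, 0, 0], 0]
    - [-1, [0, 0, 0], 0]

```text
time: 11.02
tool_pos: [529.7, 116.1, 75.3]
tcp_rot: [180.0, 0.1, 175.9]
ft_force: [6.8, -0.4, -3.3]
finger_gap: 0.1
grip_force: 3.4
```

Request:
play_rows:
  increments:
    - [-1, [0.5, 0, 0], 0]
    - [-1, [0, 0, 0], 0]
    - [-1, [0, 0, 0], 0]

```text
time: 11.27
tool_pos: [529.6, 116.1, 75.3]
tcp_rot: [180.0, 0.1, 175.9]
ft_force: [8.8, 0.1, -5.1]
finger_gap: 0.3
grip_force: 4.4
```

The lever is at the zero stop: the force is rising with no motion. Now I go to the button.

Request:
play_rows:
  increments:
    - [-1, [-5, 0, 0], 0]
    - [-1, [-7, 0, 0], 0]
    - [-1, [0, 0, -30], 0]
    - [-1, [0, 0, -30], 0]
    - [-1, [6.5, -30, 0], 0]
    - [-1, [6.5, -30, 0], 0]
    - [-1, [6.5, -30, 0], 0]
    - [-1, [6.5, -29, 0], 0]
    - [-1, [0, 0, 15], 0]
    - [-1, [0, 0, 15], 0]
    - [-1, [0, 0, 15], 0]
    - [-1, [0, 0, 0], 0]

```text
time: 12.27
tool_pos: [503.4, -1.6, 86.8]
tcp_rot: [180.0, -0.4, 175.8]
ft_force: [-1.0, -0.2, -1.4]
finger_gap: 0.4
grip_force: 0.0
```

```bash
python3 - <<'E'
from h import *
p=snapshot("side");s=sense();print(s["tool_pos"],s["ft_force"])
f=lambda x:((px(p,x)-[220,150])*7).round()
print(f(s["tool_pos"]+np.array([0,0,27])),f([508,-1.5,97]))
save(p,"s5.png",(220,150,330,215),7)
for q in("start_button_top","lever_cap"):print(q,[(np.round(W(p,d["xyz"]),1).tolist(),round(d["p"],2)) for d in pinpoint(q,p)[:2]])
E
```

```text
[504.159036    -1.45730417  88.33523651] [-0.3742099   0.16824799  0.37972884]
[166. 218.] [171. 262.]
start_button_top [([512.3, 1.6, 96.4], 0.37)]
lever_cap [([511.6, 119.6, 91.3], 0.55)]
```

View pics/s5.png

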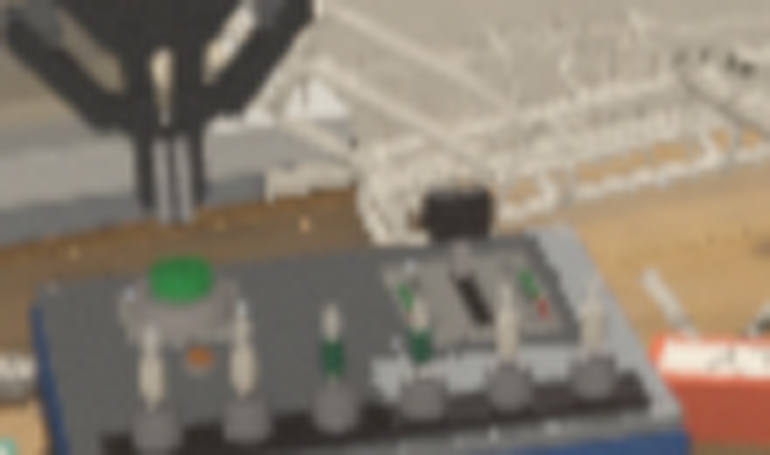

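The lever is now at the near end, with the cap at (457,212). The button, at (180,277), stands well proud of its collar. The finger needs about 6 mm in +x and 3 mm in +y, then the press.

Request:
play_rows:
  increments:
    - [-1, [-6, 3.5, 0], 0]
    - [-1, [0, 0, 5], 0]
    - [-1, [0, 0, 5], 0]
    - [-1, [0, 0, 0], 0]
    - [-1, [0, 0, 0], 0]

```text
time: 12.83
tool_pos: [511.7, 1.7, 79.6]
tcp_rot: [-180.0, -0.1, 175.9]
ft_force: [0.1, 0.1, 0.2]
finger_gap: 0.4
grip_force: 0.0
```

Request:
play_rows:
  increments:
    - [-1, [0, 0, 2], 0]
    - [-1, [0, 0, 2], 0]
    - [-1, [0, 0, 2], 0]
    - [-1, [0, 0, 0], 0]

```text
time: 13.17
tool_pos: [511.8, 1.6, 73.6]
tcp_rot: [180.0, -0.0, 175.9]
ft_force: [0.9, -0.1, 0.0]
finger_gap: 0.2
grip_force: 0.0
```

Request:
play_rows:
  increments:
    - [-1, [0, 0, 1], 0]
    - [-1, [0, 0, 1], 0]
    - [-1, [0, 0, 0], 0]

```text
time: 13.42
tool_pos: [512.1, 1.6, 71.9]
tcp_rot: [-180.0, -0.0, 175.9]
ft_force: [-0.1, -0.3, 0.9]
finger_gap: -0.0
grip_force: 0.0
```

Request:
play_rows:
  increments:
    - [-1, [0, 0, 1], 0]
    - [-1, [0, 0, 1], 0]
    - [-1, [0, 0, 0], 0]

```text
time: 13.67
tool_pos: [512.0, 1.5, 69.9]
tcp_rot: [-180.0, -0.0, 175.9]
ft_force: [-0.3, -0.3, 0.1]
finger_gap: 0.3
grip_force: 0.0
```

Request:
play_rows:
  increments:
    - [-1, [0, 0, 1], 0]
    - [-1, [0, 0, 1], 0]
    - [-1, [0, 0, 0], 0]

```text
time: 13.92
tool_pos: [512.0, 1.6, 67.8]
tcp_rot: [180.0, -0.0, 175.9]
ft_force: [0.3, -0.2, 0.1]
finger_gap: 0.2
grip_force: 0.0
```

Request:
play_rows:
  increments:
    - [-1, [0, 0, 1], 0]
    - [-1, [0, 0, 1], 0]
    - [-1, [0, 0, 0], 0]

```text
time: 14.17
tool_pos: [512.2, 1.6, 66.1]
tcp_rot: [-180.0, 0.0, 175.9]
ft_force: [-0.7, -1.0, 2.0]
finger_gap: 0.4
grip_force: 1.0
```

Request:
play_rows:
  increments:
    - [-1, [0, 0, 1], 0]
    - [-1, [0, 0, 1], 0]
    - [-1, [0, 0, 0], 0]

```text
time: 14.42
tool_pos: [512.3, 1.5, 64.1]
tcp_rot: [-180.0, 0.0, 175.9]
ft_force: [-0.4, -0.1, 3.5]
finger_gap: 0.0
grip_force: 1.6
```

Request:
play_rows:
  increments:
    - [-1, [0, 0, 1], 0]
    - [-1, [0, 0, 1], 0]
    - [-1, [0, 0, 0], 0]

```text
time: 14.67
tool_pos: [512.3, 1.5, 62.1]
tcp_rot: [-180.0, 0.0, 175.9]
ft_force: [-1.2, 0.8, 4.7]
finger_gap: -0.1
grip_force: 2.1
```

Request:
play_rows:
  increments:
    - [-1, [0, 0, 1], 0]
    - [-1, [0, 0, 0], 0]
    - [-1, [0, 0, 0], 0]

```text
time: 14.92
tool_pos: [512.3, 1.5, 61.2]
tcp_rot: [-180.0, 0.0, 175.9]
ft_force: [-1.4, 0.8, 5.7]
finger_gap: 0.0
grip_force: 2.4
```

Request:
play_rows:
  increments:
    - [-1, [0, 0, 1], 0]
    - [-1, [0, 0, 0], 0]
    - [-1, [0, 0, 0], 0]

```text
time: 15.17
tool_pos: [512.4, 1.5, 61.0]
tcp_rot: [-180.0, 0.0, 175.9]
ft_force: [-5.9, 0.7, 11.8]
finger_gap: -0.1
grip_force: 6.0
```

The button bottomed out, with the force jumping to about 12 N after about 6.5 mm. I'll release it and go to the near side of the lever.

Request:
play_rows:
  increments:
    - [-1, [0, 0, -6], 0]
    - [-1, [0, 0, -14], 0]
    - [-1, [0, 0, -40], 0]
    - [-1, [10, 29, 0], 0]
    - [-1, [10, 29, 0], 0]
    - [-1, [10, 29, 0], 0]
    - [-1, [11, 28.5, 0], 0]
    - [-1, [0, 0, 0], 0]
    - [-1, [0, 0, 0], 0]

```text
time: 15.92
tool_pos: [478.9, 120.9, 119.7]
tcp_rot: [-180.0, -0.0, 176.1]
ft_force: [0.3, -1.4, 0.9]
finger_gap: -0.0
grip_force: 0.0
```

Request:
play_rows:
  increments:
    - [-1, [0, 0, 15], 0]
    - [-1, [0, 0, 15], 0]
    - [-1, [0, 0, 15], 0]
    - [-1, [0, 0, 0], 0]
    - [-1, [0, 0, 0], 0]

```text
time: 16.33
tool_pos: [478.8, 118.6, 74.1]
tcp_rot: [-180.0, -0.1, 175.8]
ft_force: [-0.3, -0.3, 1.2]
finger_gap: -0.3
grip_force: 0.0
```

```bash
python3 - <<'E'
from h import *
p=snapshot("side");s=sense();print(s["tool_pos"],s["ft_force"])
save(p,"s6.png",(220,150,330,215),7)
E
```

```text
[479.71618469 118.87094221  75.23512453] [-0.07404134  0.37391489  0.5989771 ]
```

View pics/s6.png

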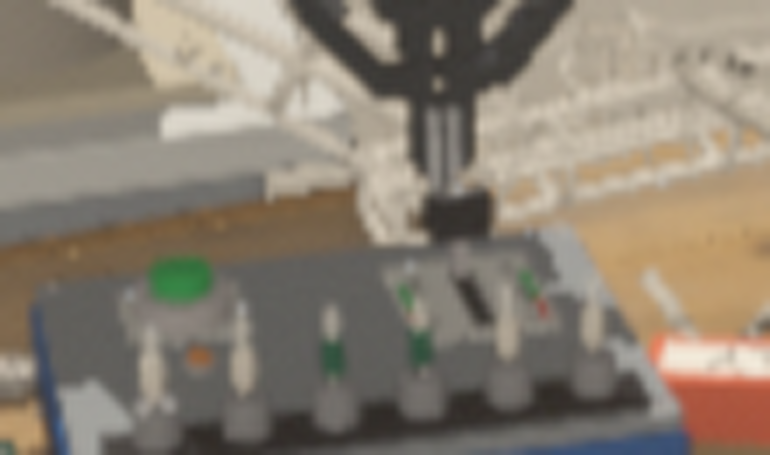

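The finger is behind (on the near side of) the cap at (457,212), and the button is up again. Now I step forward carefully.

Request:
play_rows:
  increments:
    - [-1, [-2, 0, 0], 0]
    - [-1, [-2, 0, 0], 0]
    - [-1, [-2, 0, 0], 0]
    - [-1, [-1, 0, 0], 0]
    - [-1, [0, 0, 0], 0]

```text
time: 16.8
tool_pos: [487.1, 119.2, 75.5]
tcp_rot: [180.0, 0.0, 175.9]
ft_force: [0.1, 0.1, -0.5]
finger_gap: 0.0
grip_force: 0.0
```

Request:
play_rows:
  increments:
    - [-1, [-1, 0, 0], 0]
    - [-1, [-1, 0, 0], 0]
    - [-1, [0, 0, 0], 0]

```text
time: 17.05
tool_pos: [488.7, 119.1, 75.1]
tcp_rot: [-180.0, 0.0, 175.9]
ft_force: [-0.0, 0.8, -0.2]
finger_gap: 0.1
grip_force: 0.0
```

Request:
play_rows:
  increments:
    - [-1, [-1, 0, 0], 0]
    - [-1, [0, 0, 0], 0]
    - [-1, [0, 0, 0], 0]

```text
time: 17.3
tool_pos: [489.5, 119.0, 75.1]
tcp_rot: [-180.0, -0.0, 175.9]
ft_force: [0.3, 0.0, 0.4]
finger_gap: -0.4
grip_force: 0.0
```

Request:
play_rows:
  increments:
    - [-1, [-1, 0, 0], 0]
    - [-1, [0, 0, 0], 0]
    - [-1, [0, 0, 0], 0]

```text
time: 17.55
tool_pos: [490.6, 118.9, 75.1]
tcp_rot: [-180.0, 0.0, 175.9]
ft_force: [0.0, -0.2, 0.3]
finger_gap: -0.1
grip_force: 0.0
```

Request:
play_rows:
  increments:
    - [-1, [-1, 0, 0], 0]
    - [-1, [0, 0, 0], 0]
    - [-1, [0, 0, 0], 0]

```text
time: 17.8
tool_pos: [491.6, 118.8, 75.1]
tcp_rot: [180.0, 0.0, 175.9]
ft_force: [-1.4, 0.1, -0.5]
finger_gap: 0.1
grip_force: 0.0
```

Request:
play_rows:
  increments:
    - [-1, [-1, 0, 0], 0]
    - [-1, [0, 0, 0], 0]
    - [-1, [0, 0, 0], 0]

```text
time: 18.05
tool_pos: [492.6, 118.8, 75.1]
tcp_rot: [-180.0, 0.0, 175.9]
ft_force: [0.2, -0.2, 0.3]
finger_gap: -0.2
grip_force: 0.0
```

Request:
play_rows:
  increments:
    - [-1, [-1, 0, 0], 0]
    - [-1, [0, 0, 0], 0]
    - [-1, [0, 0, 0], 0]

```text
time: 18.3
tool_pos: [493.4, 118.7, 75.0]
tcp_rot: [-180.0, -0.0, 175.9]
ft_force: [-1.6, 1.0, -0.0]
finger_gap: 0.2
grip_force: 0.7
```

Request:
play_rows:
  increments:
    - [-1, [-1, 0, 0], 0]
    - [-1, [0, 0, 0], 0]
    - [-1, [0, 0, 0], 0]

```text
time: 18.55
tool_pos: [494.2, 118.7, 75.1]
tcp_rot: [-180.0, -0.0, 175.9]
ft_force: [-4.3, 1.0, 3.2]
finger_gap: 0.1
grip_force: 2.3
```

Request:
play_rows:
  increments:
    - [-1, [-1, 0, 0], 0]
    - [-1, [0, 0, 0], 0]
    - [-1, [0, 0, 0], 0]

```text
time: 18.8
tool_pos: [495.0, 118.6, 75.0]
tcp_rot: [-180.0, -0.1, 175.9]
ft_force: [-5.9, 0.5, 4.4]
finger_gap: 0.3
grip_force: 3.0
```

Request:
play_rows:
  increments:
    - [-1, [-1, 0, 0], 0]
    - [-1, [0, 0, 0], 0]
    - [-1, [0, 0, 0], 0]

```text
time: 19.05
tool_pos: [495.9, 118.6, 75.1]
tcp_rot: [-180.0, -0.1, 175.9]
ft_force: [-5.7, 0.1, 4.5]
finger_gap: -0.4
grip_force: 3.1
```

Request:
play_rows:
  increments:
    - [-1, [-1, 0, 0], 0]
    - [-1, [0, 0, 0], 0]
    - [-1, [0, 0, 0], 0]

```text
time: 19.3
tool_pos: [498.1, 118.4, 75.2]
tcp_rot: [180.0, 0.1, 175.9]
ft_force: [0.2, -0.4, 0.1]
finger_gap: -0.1
grip_force: 0.0
```

Request:
play_rows:
  increments:
    - [-1, [-1, 0, 0], 0]
    - [-1, [-1, 0, 0], 0]
    - [-1, [0, 0, 0], 0]
    - [-1, [-1, 0, 0], 0]
    - [-1, [0, 0, 0], 0]

```text
time: 19.72
tool_pos: [500.8, 118.1, 75.1]
tcp_rot: [-180.0, 0.0, 175.9]
ft_force: [0.5, 0.1, -0.2]
finger_gap: 0.1
grip_force: 0.0
```

Request:
play_rows:
  increments:
    - [-1, [-1, 0, 0], 0]
    - [-1, [-1, 0, 0], 0]
    - [-1, [-1, 0, 0], 0]
    - [-1, [0, 0, 0], 0]

```text
time: 20.05
tool_pos: [503.1, 118.0, 75.1]
tcp_rot: [-180.0, -0.1, 175.9]
ft_force: [-5.3, 1.0, 3.4]
finger_gap: -0.1
grip_force: 2.1
```

Request:
play_rows:
  increments:
    - [-1, [-1, 0, 0], 0]
    - [-1, [-1, 0, 0], 0]
    - [-1, [0, 0, 0], 0]

```text
time: 20.3
tool_pos: [504.5, 117.9, 75.0]
tcp_rot: [-180.0, -0.1, 175.9]
ft_force: [-7.3, 0.4, 5.6]
finger_gap: -0.2
grip_force: 3.7
```

Request:
play_rows:
  increments:
    - [-1, [-1, 0, 0], 0]
    - [-1, [0, 0, 0], 0]
    - [-1, [0, 0, 0], 0]

```text
time: 20.55
tool_pos: [506.8, 117.8, 75.1]
tcp_rot: [180.0, 0.0, 175.9]
ft_force: [0.4, 0.2, -0.3]
finger_gap: 0.2
grip_force: 0.0
```

Click 2. I'll repeat the same pattern once more.

Request:
play_rows:
  increments:
    - [-1, [-1, 0, 0], 0]
    - [-1, [-1, 0, 0], 0]
    - [-1, [0, 0, 0], 0]
    - [-1, [-1, 0, 0], 0]
    - [-1, [0, 0, 0], 0]

```text
time: 20.97
tool_pos: [509.7, 117.5, 75.1]
tcp_rot: [180.0, 0.0, 175.9]
ft_force: [-0.0, -0.2, -0.2]
finger_gap: -0.3
grip_force: 0.0
```

Request:
play_rows:
  increments:
    - [-1, [-1, 0, 0], 0]
    - [-1, [-1, 0, 0], 0]
    - [-1, [-1, 0, 0], 0]
    - [-1, [0, 0, 0], 0]

```text
time: 21.3
tool_pos: [512.0, 117.4, 75.0]
tcp_rot: [-180.0, -0.1, 175.9]
ft_force: [-3.7, 0.3, 3.8]
finger_gap: 0.3
grip_force: 2.1
```

Request:
play_rows:
  increments:
    - [-1, [-1, 0, 0], 0]
    - [-1, [-1, 0, 0], 0]
    - [-1, [0, 0, 0], 0]

```text
time: 21.55
tool_pos: [513.5, 117.3, 75.0]
tcp_rot: [-180.0, -0.1, 175.9]
ft_force: [-6.3, 0.5, 6.0]
finger_gap: -0.4
grip_force: 3.7
```

Request:
play_rows:
  increments:
    - [-1, [-1, 0, 0], 0]
    - [-1, [0, 0, 0], 0]
    - [-1, [0, 0, 0], 0]

```text
time: 21.8
tool_pos: [515.8, 117.1, 75.1]
tcp_rot: [-180.0, 0.0, 175.9]
ft_force: [0.9, 0.7, 0.1]
finger_gap: 0.1
grip_force: 0.0
```

Third click reached. I'll back off, raise the arm and retreat.

Request:
play_rows:
  increments:
    - [-1, [5, 0, 0], 0]
    - [-1, [10, 0, 0], 0]
    - [-1, [10, 0, 0], 0]
    - [-1, [0, 0, -30], 0]
    - [-1, [0, 0, -40], 0]
    - [-1, [0, 0, -40], 0]
    - [-1, [0, 0, -40], 0]
    - [-1, [20, 35, 0], 0]
    - [-1, [20, 35, 0], 0]
    - [-1, [20, 35, 0], 0]
    - [-1, [20, 35, 0], 0]
    - [-1, [0, 0, 0], 0]

```text
time: 22.8
tool_pos: [417.6, 269.8, 225.4]
tcp_rot: [179.8, -0.0, 176.2]
ft_force: [0.2, 0.5, 0.1]
finger_gap: -0.1
grip_force: 0.0
```

Request:
play_rows:
  increments:
    - [-1, [0, 35, 0], 0]
    - [-1, [0, 35, 0], 0]
    - [-1, [0, 0, 0], 0]
    - [-1, [0, 0, 0], 0]
    - [-1, [0, 0, 0], 0]

```text
time: 23.22
tool_pos: [425.7, 333.7, 224.8]
tcp_rot: [-180.0, -0.0, 175.9]
ft_force: [-0.5, 0.1, -0.2]
finger_gap: -0.3
grip_force: 0.0
```

```bash
python3 ov.py end.png 557.5 55 -4.1; python3 - <<'E'
from h import *
p=snapshot("side")
print([(np.round(W(p,d["xyz"]),1).tolist(),round(d["p"],2)) for d in pinpoint("lever_cap",p)[:1]])
E
```

```text
[([540.2, 114.1, 91.8], 0.42)]
```

View pics/end.png

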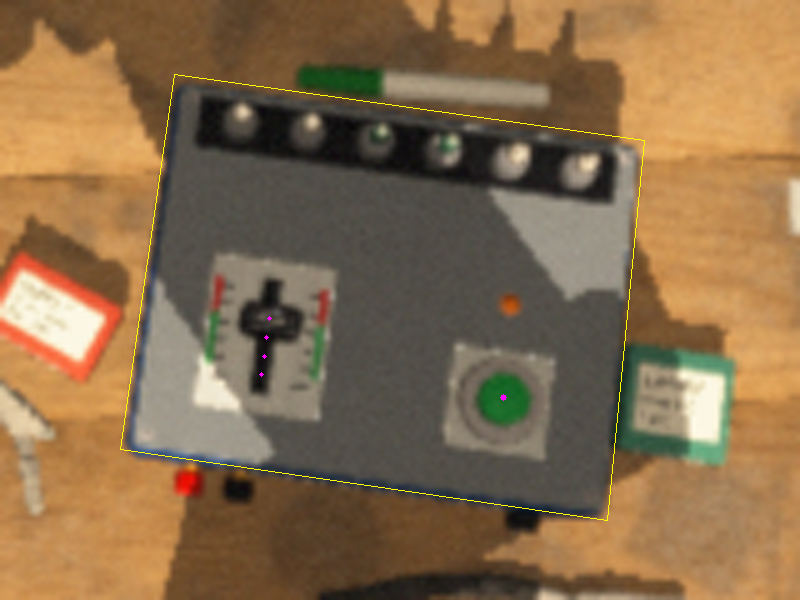

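The cap at (270,318) sits on the third-click dot. The tester, cartons and lamps have not moved, and the button is up. I'll hand in the job.

```bash
python3 -c "
from bench import *
print(hand_in())"
```

```text
the job is handed in; nothing more can be done
None
```

The job is handed in: the lever went back to zero, the button was pressed right down and came up, and the lever was stepped through clicks 1 and 2 and left in the third, never past it; the last picture shows the tester and the things around it unmoved.

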